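# Index the capsule dispenser and hold its release open

## Task

On the coffee capsule dispenser, turn the turret by its white bar one click anticlockwise (seen from above) so that it rests in the next position, keeping the release slide home meanwhile. Then pull the spring-return release slide out by its white tab until the tab's red line meets the red mark on the tongue, and finish while holding it there, without letting go, so that I can take the capsules out. Leave the other things on the worktop where they stand.

Things in the scene. Friction and masses are not known exactly. Their poses are not given: they have to be found in the camera images.
- dispenser: Coffee capsule dispenser fixed to the worktop: a round black base (184 mm across, 52 mm high) carries the turret; a black tongue (74 mm wide, 44 mm high, its end 225 mm from the turret's axis) carries the release slide. Origin on the worktop under the turret's axis; -x points along the tongue, the way the slide is pulled, away from the turret; z up.
- turret (a joint): Steel turret, 150 mm across, top at z 79 mm, with six capsules 60 degrees apart (tops at 86 mm; in a click one stands in line with the tongue). Angle in rad, growing anticlockwise seen from above. Spring detents draw it into clicks at -1.047, 0 and 1.047; humps midway between them (about 0.15 N m to pass); stops at -1.31 and 1.31. Starts resting in the click at -1.047 or at 0.
- handle_grip (a point): Where to grip the upright white plastic bar on the turret's centre, by which it is turned: on the turret's axis, 120 mm above the worktop. The bar is 56 mm long (x axis), 14 mm thick (y), from 95 to 137 mm above the worktop. It turns with the turret; at turret angle 0 its x axis is the dispenser's.
- turret_rim (a point): Point on the turret's top, 60 mm from its axis (on the -x side of the dispenser at turret angle 0); turns with the turret, and shifts 60 mm in one click.
- slide (a joint): How far the release slide is pulled out, in m: 0 home, 0.040 at the red mark, 0.060 at its end stop. A spring always draws it home: about 2 N at the start of the pull, 8 N at the mark.
- slide_tab: Upright white plastic tab of the release slide: 14 mm thick along the pull, 30 mm wide, from 54 to 98 mm above the worktop, on a foot plate 22 mm long and 42 mm wide with a red line across its middle. Origin at the centre of its foot, 50 mm above the worktop; when home, 155 mm from the turret's axis along the tongue. Axes as the dispenser's.
- tab_grip (a point): Where to grip the tab: its middle, 84 mm above the worktop; moves with the slide.
- mark (a point): Above the middle of the red mark (a red line across the tongue on both sides of the slide and down its flanks), 195 mm from the turret's axis, 84 mm above the worktop. At the mark, tab_grip meets this point and the tab's red line stands in line with the mark.
- cafetiere: Bystander: glass coffee press with black handle, 100x149x225 mm. Origin at the centre of its underside.
- white_pot: Bystander: small white pot, 62 mm across, 62 mm tall. Origin at the centre of its underside.
- lemon: Bystander: lemon lying on the wooden chopping board, 78x55x56 mm. Origin at the centre of its underside.
- salt_shaker: Bystander: glass salt shaker with a grey cap, 44 mm across, 90 mm tall. Origin at the centre of its underside.
- spice_jar: Bystander: small spice jar with a black cap, 40 mm across, 105 mm tall. Origin at the centre of its underside.

How it is judged:
By the outcome, as a careful person would: the job done as asked, in the order asked, and still so for the second after the job is handed in, while the arm keeps its last pose, push and grip.
It also fails if it takes over 42 s, if anything falls off the work surface, if the arm or the gripper's body presses on something with over 40 N, if the wrist force passes 120 N, or if a joint passes its speed limit or range.

## Robot

A 6-joint arm with a two-finger parallel gripper is mounted at the origin on a cart in front of the work surface, level with it; the furniture and walls round the work are solid. World frame = base frame: x ahead of the robot, y to its left, z up, the work surface at z = 0. Lengths are in mm, angles in rad, forces in N, time in s.
With the tool pointing down it reaches from about 350 to 775 mm from the base axis. Payload 7.3 kg.
Tool frame: the origin (TCP) lies at the very end of the fingers, on their centre line; the grasp point (between the pads) lies 19 mm behind it; z points along the fingers, y is the line along which they close (so a half turn about z gives the same grasp; the last joint's range is limited). The gripper opens to 92 mm and grips with 3 to 60 N. Pads are 19 mm wide; open, the fingers measure 130 mm over their backs; the gripper's body (75 mm by 190 mm) begins 47 mm behind the grasp point.
Start: joints at [1.184, 0.342, 1.524, -0, 1.275, -0.146], TCP at [125.186, 509.876, 226.741] pointing down, gripper open.
Joint ranges: [-2.53, 2.53], [-0.77, 2.02], [0.04, 2.7], [-1, 4.14], [0.28, 2.66], [-3.11, 3.11]. Speed limits (rad/s): [2.57, 2.57, 3.14, 3.14, 3.14, 3.14].

## Interface

Orientations are given as [roll, pitch, yaw] about the fixed x, y, z axes, in that order (R = Rz(yaw) Ry(pitch) Rx(roll)).
In Python, from plant import get_obs, vision, workorder gives the robot as it stands.
- The arm moves only by the shell command python3 -m pendant 'ROWS' [OPENING]. ROWS is a JSON object of lists of equal length, an entry for each row: "dp": the shift along the tool's x, y, z in m, a list of three; "rotation": the turn, a rotation vector about the tool's x, y, z in rad, a list of three. A call has 1 to 8 rows; each row is the pose to reach, as a shift and turn from the pose commanded when the call began, along the tool's axes at that moment; what a row does not reach only later rows make up. A row lasts 1/8 s, in which the tool goes at most 62.5 mm and 10.7 degrees, less where a joint would pass 70% of its speed; a pose out of reach is approached as far as the arm can. A call with a gripper value outside its range is refused whole. OPENING is the finger opening in m, from 0 to 0.0918, set as the call begins (- or left out, the last holds). The fingers move at their own pace and stop on an object; the grip force is fixed at half the most. Time passes only in rows, so rows that repeat a pose let the fingers close. It gives the time, the measured TCP pose, the force, the opening and the grip force at its end, in the units of the state.
- get_obs(): the state, without advancing time (a new reading comes with each control period).
- vision.capture(name): name is "scene" or "top" or "wrist"; returns a dict with "pixels" (420x560x3 uint8, red, green, blue), "vfov" (degrees; the focal length in pixels is half the picture's height over the tangent of half this angle, whatever the lens; pixels are square), "cx", "cy" (the principal point, pixels), "pose" (4x4, takes a point from camera to world coordinates); the wrist camera has in their place "T_tool_cam" (4x4, takes a point from camera to tool coordinates, whose origin is the TCP and whose axes are the flange's). Camera axes: x right, y up, looking along -z (the intrinsics and any distortion apply to the point x, -y, -z); pixel columns grow to the right and rows downward; lengths in mm; the calibration is good to about 2 mm. A picture is of the moment at which its call begins: read the wrist's pose just before it. There is no depth.
- workorder.close_job(): hands the job in; it is judged then, once.
The state is a dict: "time": time; "joint_positions": joint angles; "dq": joint speeds; "tau": joint torques, N m; "tool_pos": TCP position; "tcp_rot": TCP orientation; "contact_force": force on the tool from outside, world axes, zero at the start; "moment": the same for the moment, N m; "grip_width": finger opening in mm; "finger_force": force on a finger pad.
Only numpy, scipy, OpenCV 4.12 (cv2) and the standard library are available. Lean on these libraries where they do the work, as an engineer would, in place of code of your own. Each camera call takes 0.05 s, during which the arm holds its last target. There are 200 camera calls.

## Working session

There is one attempt and no reset: what is moved stays moved. The work goes in short steps, Python scripts to look and compute and a shell command to move; the robot and the scene stay as the last step left them, time stands still between calls to the robot, and variables do not carry over. Pictures are saved under pics/ and viewed, at most 10 in all, crops included, and the job is handed in when it is done.

```bash
mkdir -p pics; ls; python3 - <<'E'
from plant import get_obs, vision
import cv2
o=get_obs(); print(o)
for n in("scene","top"):
    c=vision.capture(n); cv2.imwrite(f"pics/{n}0.png",c["pixels"][:,:,::-1]); print(n,{k:v for k,v in c.items() if k!="pixels"})
E
```

```text
pics
{'time': 0.0, 'joint_positions': array([ 1.18399198e+00,  3.42696940e-01,  1.52504015e+00, -5.98455789e-07,
        1.27535848e+00, -1.45990318e-01]), 'dq': array([ 0.00082783,  0.00113166,  0.00031209, -0.00103981, -0.00088853,
       -0.00102526]), 'tau': array([-1.16946935e-04, -4.31244493e+01, -2.44226986e+01,  7.17665255e-02,
        5.58816246e-02, -1.12836406e-04]), 'tool_pos': array([125.02782606, 509.47722839, 226.0502553 ]), 'tcp_rot': array([-3.14010563e+00, -2.18067384e-04,  2.90077863e+00]), 'contact_force': array([-0.11680898,  0.15171622, -0.36891475]), 'moment': array([-0.06783947, -0.02005404, -0.00801352]), 'finger_force': 0.0, 'grip_width': 91.79414571854069}
scene {'vfov': 50.15591714981498, 'cx': 281.9224856101475, 'cy': 213.37227039748637, 'pose': array([[ 5.54778844e-01,  4.76604361e-01, -6.81959469e-01,
        -2.95899639e+02],
       [-8.31732419e-01,  2.96996753e-01, -4.69056619e-01,
        -5.26200609e+02],
       [-2.10146819e-02,  8.27430488e-01,  5.61174813e-01,
         8.11673990e+02],
       [ 0.00000000e+00,  0.00000000e+00,  0.00000000e+00,
         1.00000000e+00]])}
top {'vfov': 44.0721773074941, 'cx': 271.9541839883342, 'cy': 210.29375795410374, 'pose': array([[-1.01157148e-02,  9.95785315e-01, -9.11552490e-02,
         4.32257503e+02],
       [-9.99946665e-01, -1.02634614e-02, -1.15219767e-03,
         1.06491858e+02],
       [-2.08290991e-03,  9.11387320e-02,  9.95836027e-01,
         1.61376259e+03],
       [ 0.00000000e+00,  0.00000000e+00,  0.00000000e+00,
         1.00000000e+00]])}
```

View pics/scene0.png

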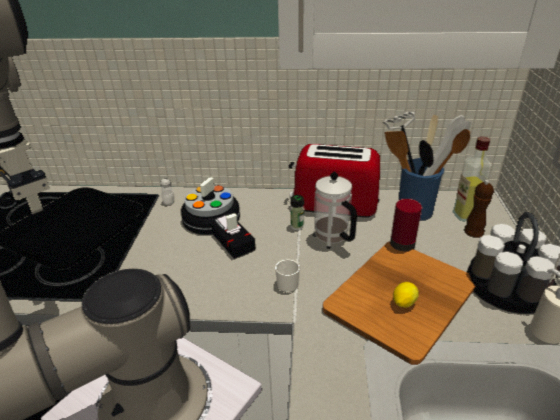

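View pics/top0.png

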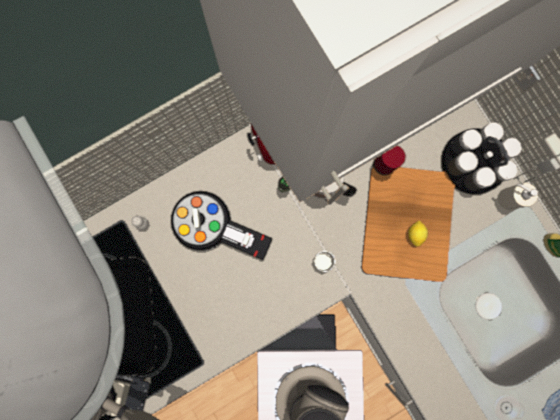

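The pictures show the dispenser at scene (210,208) and top (199,221), with its tongue pointing right and down to about (268,243) in the top view. I'll zoom in and measure.

```bash
cat > h.py <<'E'
import numpy as np, cv2
from plant import get_obs, vision
from scipy.spatial.transform import Rotation as R
def cam(n):
    o=get_obs(); c=vision.capture(n); P=c.get("pose")
    if P is None:
        T=np.eye(4); T[:3,:3]=R.from_euler("xyz",o["tcp_rot"]).as_matrix(); T[:3,3]=o["tool_pos"]; P=T@c["T_tool_cam"]
    return c,np.array(P)
def onplane(c,P,uv,z):
    f=210/np.tan(np.radians(c["vfov"]/2))
    d=P[:3,:3]@np.array([(uv[0]-c["cx"])/f,-(uv[1]-c["cy"])/f,-1]); return P[:3,3]+d*(z-P[2,3])/d[2]
def project(c,P,p):
    f=210/np.tan(np.radians(c["vfov"]/2)); q=P[:3,:3].T@(np.array(p)-P[:3,3])
    return np.array([c["cx"]-f*q[0]/q[2], c["cy"]+f*q[1]/q[2]])
E
python3 - <<'E'
from h import *
c,P=cam("top"); s,S=cam("scene")
a=cv2.resize(c["pixels"][180:275,160:285],None,fx=6,fy=6,interpolation=2)[:300*2]
b=cv2.resize(s["pixels"][165:265,165:265],None,fx=5,fy=5,interpolation=2)
cv2.imwrite("pics/z_top.png",a[:,:,::-1]); cv2.imwrite("pics/z_scene.png",b[:,:,::-1])
for uv in((199,221),(232,237),(268,243)): print(onplane(c,P,uv,80))
w=vision.capture("wrist"); cv2.imwrite("pics/w0.png",w["pixels"][:,:,::-1]); print({k:v for k,v in w.items() if k!="pixels"})
E
```

```text
[543.01846984 324.80277371  80.        ]
[494.6233816  227.13179045  80.        ]
[475.83898022 120.91759132  80.        ]
{'vfov': 66.94233826496482, 'cx': 280.95805588207264, 'cy': 211.0764233615906, 'T_tool_cam': array([[ 1.32858841e-03,  9.57757265e-01,  2.87574783e-01,
         7.82277068e+01],
       [ 9.99998988e-01, -1.12642761e-03, -8.68444839e-04,
        -1.29111408e-01],
       [-5.07827177e-04,  2.87575646e-01, -9.57757793e-01,
        -1.58794501e+02],
       [ 0.00000000e+00,  0.00000000e+00,  0.00000000e+00,
         1.00000000e+00]])}
```

View pics/z_top.png

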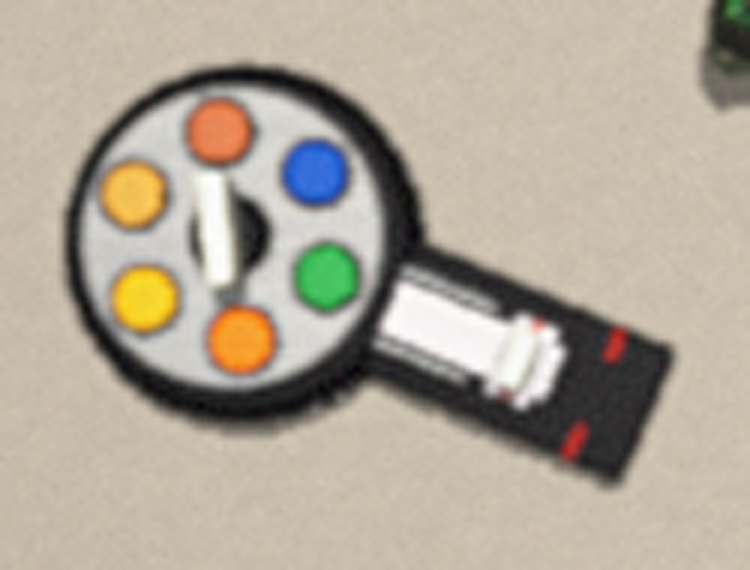

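View pics/w0.png

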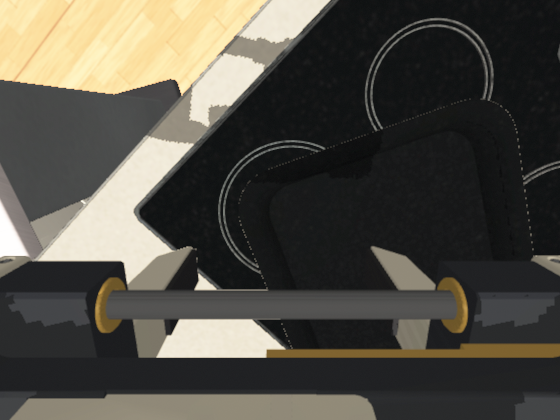

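Zoomed top view: turret centre near (233,237)/6, bar running from (210,170) to (222,290), and tongue pointing 24° below right. The bar is therefore 60° clockwise of the tongue, so the turret is at -1.047 and has to go to 0. The wrist view shows only the hob. Next I'll measure with colour masks.

```bash
cat > meas.py <<'E'
from h import *
def measure(n,roi):
    c,P=cam(n); x0,y0,x1,y1=roi; im=c["pixels"]; hsv=cv2.cvtColor(im,cv2.COLOR_RGB2HSV)
    m=np.zeros(im.shape[:2],np.uint8); m[y0:y1,x0:x1]=((hsv[...,1]>125)&(hsv[...,2]>100))[y0:y1,x0:x1]
    k,_,st,ce=cv2.connectedComponentsWithStats(m)
    return c,P,[(int(st[i,4]),ce[i].round(2),hsv[int(ce[i][1]),int(ce[i][0])]) for i in range(1,k) if st[i,4]>3]
E
python3 - <<'E'
from meas import *
for n,roi in(("top",(165,185,280,270)),("scene",(165,165,265,265))):
    c,P,L=measure(n,roi); print(n)
    for a,ce,h in L: print(a,ce,h,onplane(c,P,ce,86).round(1),onplane(c,P,ce,44).round(1)[:2])
E
```

```text
top
84 [196.11 201.56] [ 10 158 231] [600.4 332.7  86. ] [605.  338.9]
85 [212.16 208.46] [109 191 218] [579.4 285.1  86. ] [583.4 290. ]
88 [181.72 212.  ] [ 20 166 240] [569.8 375.1  86. ] [573.6 382.5]
78 [214.03 225.63] [ 67 163 192] [528.4 279.6  86. ] [531.1 284.3]
95 [183.82 229.36] [ 25 210 246] [518.3 368.6  86. ] [520.7 375.9]
97 [199.86 236.16] [ 17 203 247] [497.8 321.3  86. ] [499.6 327.2]
13 [262.23 236.92] [  1 188 179] [493.7 137.7  86. ] [495.4 138.5]
18 [255.22 253.33] [  1 191 183] [445.8 158.7  86. ] [446.2 160.1]
scene
41 [217.93 187.95] [ 10 191 198] [598.  331.7  86. ] [649.8 381.4]
17 [198.18 189.06] [ 20 206 215] [559.8 380.6  86. ] [609.3 433.1]
47 [224.89 194.96] [110 234 195] [577.  285.8  86. ] [627.6 332.8]
53 [191.26 196.43] [ 24 255 234] [515.6 368.7  86. ] [562.6 420.5]
64 [198.2 204. ] [ 15 255 247] [494.9 321.   86. ] [540.6 370.1]
48 [215.54 203.29] [ 68 243 164] [525.4 279.2  86. ] [573.  325.8]
5 [247.6 233.6] [179 224  99] [455.5 105.2  86. ] [499.  141.7]
6 [230.  240.5] [  2 222 109] [406.2 126.3  86. ] [446.8 164. ]
```

View pics/z_scene.png

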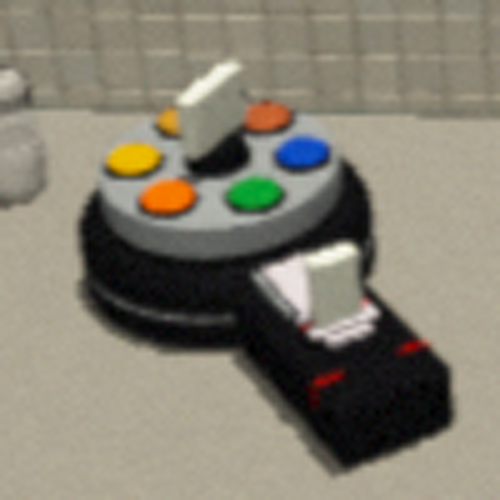

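Both views agree: axis ≈ (547.5, 327), and the pull direction is -113.3° (marks and green capsule). That puts the bar at world yaw 6.7°. I'll move above it, turning the tool by +20.5°.

```bash
cat >> h.py <<'E'
def goto(x,y,z,yaw):
    "shift in tool axes (m) and turn (rad) to a tool-down pose"
    o=get_obs(); r=R.from_euler("xyz",o["tcp_rot"]); t=R.from_euler("xyz",[np.pi,0,np.radians(yaw)])
    print("t",round(o["time"],2),"pos",o["tool_pos"].round(1),"rot",np.degrees(o["tcp_rot"]).round(1),"F",o["contact_force"].round(1),"w",round(o["grip_width"],1))
    print("dp",(r.inv().apply(np.array([x,y,z])-o["tool_pos"])/1000).round(4),"rot",(r.inv()*t).as_rotvec().round(3))
E
python3 -m pendant '{"dp":[[-0.014,-0.002,0.001],[-0.055,-0.009,0.003],[-0.112,-0.019,0.007],[-0.17,-0.029,0.01],[-0.228,-0.039,0.014],[-0.286,-0.048,0.017],[-0.344,-0.058,0.02],[-0.4,-0.068,0.024]],"rotation":[[0,0,-0.02],[0,0,-0.05],[0,0,-0.1],[0,0,-0.15],[0,0,-0.2],[0,0,-0.25],[0,0,-0.3],[0,0,-0.358]]}'
python3 -c "
from h import *; goto(547.5,327,200,186.7)"
```

```text
time: 1.35
tool_pos: [499.2, 347.4, 202.7]
tcp_rot: [3.141, 0.0, -3.023]
contact_force: [0.8, 0.8, 0.3]
grip_width: 91.4
finger_force: 0.0
t 1.35 pos [499.2 347.4 202.7] rot [ 180.     0.  -173.2] F [0.8 0.8 0.3] w 91.4
dp [-0.0455 -0.026   0.0027] rot [0.    0.    0.002]
```

```bash
python3 -m pendant '{"dp":[[-0.015,-0.008,0.001],[-0.035,-0.02,0.002],[-0.0455,-0.026,0.003],[-0.0455,-0.026,0.003]],"rotation":[[0,0,0],[0,0,0],[0,0,0],[0,0,0]]}'
python3 - <<'E'
from meas import *
c,P,L=measure("wrist",(0,0,560,420)); cv2.imwrite("pics/w1.png",c["pixels"][:,:,::-1])
for a,ce,h in L:
    if a>60: print(a,ce,h,onplane(c,P,ce,86).round(1),onplane(c,P,ce,44).round(1)[:2])
E
```

```text
time: 1.85
tool_pos: [545.4, 328.1, 199.4]
tcp_rot: [3.141, -0.001, -3.025]
contact_force: [-0.2, -0.5, 0.1]
grip_width: 91.4
finger_force: 0.0
116 [111.55  70.44] [  1 220 191] [449.4 182.3  86. ] [446.6 161.2]
96 [ 89.95 124.34] [  1 221 190] [493.1 163.1  86. ] [497.  139.1]
1108 [281.83 153.45] [ 13 231 151] [498.1 323.5  86. ] [502.7 324.2]
994 [332.64 183.66] [ 22 226 134] [518.8 370.6  86. ] [526.6 378.6]
889 [232.33 238.35] [109 200 182] [580.1 287.5  86. ] [597.4 282.7]
916 [329.62 239.07] [ 19 176 211] [570.3 376.4  86. ] [586.1 385.2]
543 [280.44 267.97] [ 10 169 196] [604.7 334.9  86. ] [625.8 337.4]
94 [ 97.72 311.07] [ 19 153 118] [672.5 161.2  86. ] [704.1 136.9]
97 [464.16 310.29] [ 20 154 109] [629.2 520.6  86. ] [654.1 551.7]
```

View pics/w1.png

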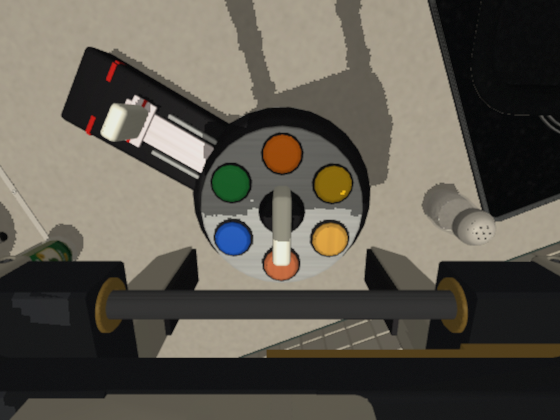

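The wrist view shows the bar at (282,225), between the fingers and lined up with them, and the tab at (120,122). The axis comes out near (548.5, 328), so I'll descend onto it.

```bash
python3 -m pendant '{"dp":[[-0.001,0,0.01],[-0.003,0,0.035],[-0.003,0,0.06],[-0.003,0,0.085],[-0.003,0,0.098],[-0.003,0,0.098],[-0.003,0,0.098]],"rotation":[[0,0,0],[0,0,0],[0,0,0],[0,0,0],[0,0,0],[0,0,0],[0,0,0]]}' 0.06
python3 -c "
from h import *; goto(548.5,328,101,186.7)"
```

```text
time: 2.78
tool_pos: [549.1, 328.7, 102.8]
tcp_rot: [3.141, 0.002, -3.024]
contact_force: [1.1, 0.3, -0.5]
grip_width: 60.0
finger_force: 0.0
t 2.77 pos [549.1 328.7 102.8] rot [ 1.800e+02  1.000e-01 -1.733e+02] F [ 1.1  0.3 -0.5] w 60.0
dp [ 0.0007 -0.0007  0.0018] rot [0.001 0.002 0.   ]
```

```bash
python3 -m pendant '{"dp":[[0,0,0],[0,0,0],[0,0,0],[0,0,0],[0,0,0],[0,0,0],[0,0,0],[0,0,0]],"rotation":[[0,0,0],[0,0,0],[0,0,0],[0,0,0],[0,0,0],[0,0,0],[0,0,0],[0,0,0]]}' 0.005
python3 -c "
from h import *; goto(548.5,328,101,186.7);print(get_obs()['finger_force'])"
```

```text
time: 3.78
tool_pos: [548.6, 328.8, 101.8]
tcp_rot: [3.141, 0.0, -3.024]
contact_force: [1.0, 4.0, -0.6]
grip_width: 13.8
finger_force: 30.0
t 3.77 pos [548.6 328.8 101.8] rot [ 180.     0.  -173.3] F [ 1.   4.  -0.6] w 13.8
dp [ 0.0002 -0.0008  0.0007] rot [0.001 0.    0.   ]
29.99516397714615
```

```bash
python3 -m pendant '{"dp":[[0,0,0],[0,0,0],[0,0,0],[0,0,0],[0,0,0],[0,0,0],[0,0,0],[0,0,0]],"rotation":[[0,0,-0.06],[0,0,-0.2],[0,0,-0.36],[0,0,-0.53],[0,0,-0.7],[0,0,-0.86],[0,0,-0.99],[0,0,-1.047]]}'
python3 -m pendant '{"dp":[[0,0,0],[0,0,0],[0,0,0]],"rotation":[[0,0,0],[0,0,0],[0,0,0]]}'
python3 -c "
from h import *; goto(548.5,328,101,246.7);print(get_obs()['moment'])"
```

```text
time: 4.78
tool_pos: [549.9, 326.9, 101.7]
tcp_rot: [-3.139, -0.001, -1.975]
contact_force: [4.3, -3.8, -1.4]
grip_width: 13.5
finger_force: 30.0
time: 5.15
tool_pos: [549.9, 326.9, 101.7]
tcp_rot: [-3.139, -0.001, -1.978]
contact_force: [4.4, -2.5, -1.7]
grip_width: 13.5
finger_force: 30.0
t 5.15 pos [549.9 326.9 101.7] rot [-179.9   -0.  -113.3] F [ 4.4 -2.5 -1.7] w 13.5
dp [-0.0005  0.0017  0.0007] rot [-0.002 -0.001 -0.001]
[-0.16683478 -0.31549931 -0.0298975 ]
```

```bash
python3 -m pendant '{"dp":[[0,0,0],[0,0,0],[0,0,0],[0,0,0],[0,0,-0.02],[0,0,-0.055],[0,0,-0.09],[0,0,-0.1]],"rotation":[[0,0,0],[0,0,0],[0,0,0],[0,0,0],[0,0,0],[0,0,0],[0,0,0],[0,0,0]]}' 0.06
python3 - <<'E'
from meas import *
c,P,L=measure("wrist",(0,0,560,420)); cv2.imwrite("pics/w2.png",c["pixels"][:,:,::-1])
for a,ce,h in L:
    if a>60: print(a,ce,h,onplane(c,P,ce,86).round(1),onplane(c,P,ce,44).round(1)[:2])
goto(548.5,328,101,156.7)
E
```

```text
time: 6.15
tool_pos: [549.5, 328.8, 204.2]
tcp_rot: [-3.139, 0.003, -1.977]
contact_force: [-0.2, 0.1, -0.5]
grip_width: 60.0
finger_force: 0.0
1159 [280.44 146.85] [ 16 218 234] [529.3 281.   86. ] [531.  284.7]
139 [229.17 162.82] [ 66 177 154] [575.7 276.   86. ] [584.5 278.9]
979 [330.86 176.71] [ 22 229 135] [498.7 322.3  86. ] [495.8 332.3]
846 [327.83 232.1 ] [ 19 175 118] [519.6 370.   86. ] [519.9 387.2]
691 [230.32 232.77] [109 210 101] [603.2 334.9  86. ] [616.2 346.8]
563 [279.74 260.4 ] [ 10 167 191] [572.1 379.   86. ] [580.3 397.5]
89 [403.12 310.24] [ 19 152 114] [479.7 478.4  86. ] [473.9 512. ]
89 [158.72 311.21] [ 20 161 117] [706.6 382.6  86. ] [735.2 401.8]
t 6.2 pos [549.4 328.7 204.1] rot [-179.9    0.2 -113.3] F [0.4 0.  0.3] w 60.4
dp [0.0013 0.0008 0.1031] rot [0.    0.004 1.571]
```

View pics/w2.png

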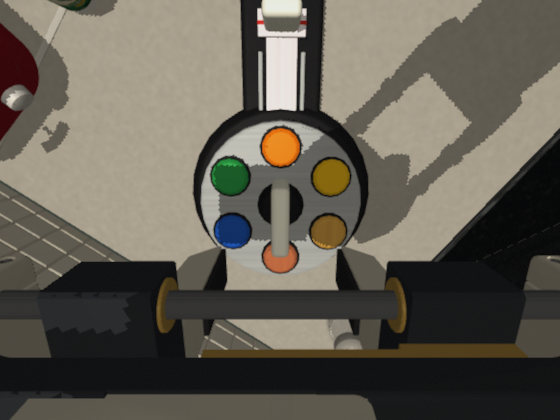

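The turret now rests in the next click: the orange capsule at (280,147) is in line with the tongue, and the bar lies along it. The slide is home. Next I'll move over the tab.

```bash
python3 -m pendant '{"dp":[[0.01,0,0],[0.03,0,0],[0.055,0,0],[0.08,0,0],[0.105,0,0],[0.13,0,0],[0.15,0,0],[0.156,0,0]],"rotation":[[0,0,0.06],[0,0,0.2],[0,0,0.36],[0,0,0.54],[0,0,0.72],[0,0,0.9],[0,0,1.08],[0,0,1.26]]}' 0.06
python3 -m pendant '{"dp":[[0,0,0],[0,0,0],[0,0,0]],"rotation":[[0,0,0.17],[0,0,0.31],[0,0,0.31]]}'
python3 - <<'E'
from meas import *
goto(487.7,186.2,160,156.7)
c,P,L=measure("wrist",(0,0,560,420)); cv2.imwrite("pics/w3.png",c["pixels"][:,:,::-1])
for a,ce,h in L:
    if h[0]<5 or h[0]>175: print(a,ce,h,onplane(c,P,ce,50).round(1),onplane(c,P,ce,44).round(1)[:2])
E
```

```text
time: 7.2
tool_pos: [485.7, 183.9, 200.1]
tcp_rot: [-3.141, -0.003, 3.039]
contact_force: [-0.5, -0.4, -0.5]
grip_width: 59.6
finger_force: 0.0
time: 7.58
tool_pos: [486.2, 184.8, 200.3]
tcp_rot: [-3.14, -0.002, 2.737]
contact_force: [-0.7, 0.3, 0.1]
grip_width: 60.1
finger_force: 0.0
t 7.58 pos [486.2 184.8 200.3] rot [-1.799e+02 -1.000e-01  1.568e+02] F [-0.7  0.3  0.1] w 60.1
dp [-0.0009  0.0019  0.0403] rot [-0.001 -0.002  0.002]
48 [244.  170.5] [  1 225 119] [447.  162.1  50. ] [447.6 161. ]
12 [284.5 181.5] [  1 223 119] [472.6 194.3  50. ] [473.8 193.9]
72 [245.42 221.62] [  1 208 219] [495.4 141.1  50. ] [497.  139.7]
```

View pics/w3.png

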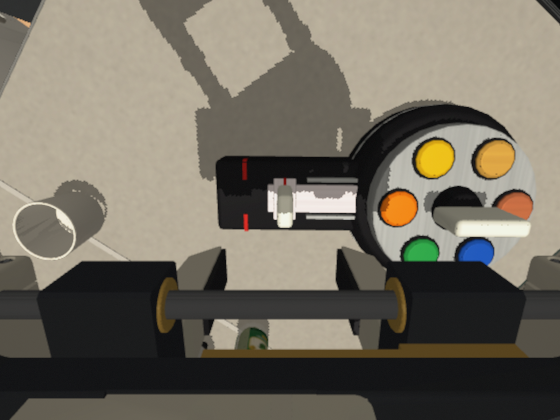

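The wrist view shows the tab at (285,205), centred between the fingers, with marks at (244,170) and (245,222). I'll descend and grip.

```bash
python3 -m pendant '{"dp":[[-0.001,0.002,0.01],[-0.001,0.002,0.035],[-0.001,0.002,0.065],[-0.001,0.002,0.095],[-0.001,0.002,0.12],[-0.001,0.002,0.134],[-0.001,0.002,0.135],[-0.001,0.002,0.135]],"rotation":[[0,0,0],[0,0,0],[0,0,0],[0,0,0],[0,0,0],[0,0,0],[0,0,0],[0,0,0]]}' 0.06
python3 -c "
from h import *; goto(487.7,186.2,65,156.7)"
```

```text
time: 8.62
tool_pos: [489.2, 186.6, 67.3]
tcp_rot: [3.141, 0.001, 2.736]
contact_force: [0.1, 0.5, 0.9]
grip_width: 60.1
finger_force: 0.0
t 8.62 pos [489.2 186.6  67.3] rot [1.800e+02 1.000e-01 1.568e+02] F [0.1 0.5 0.9] w 60.1
dp [ 0.0012 -0.001   0.0023] rot [0.001 0.001 0.001]
```

```bash
python3 -m pendant '{"dp":[[0,0,0],[0,0,0],[0,0,0],[0,0,0],[0,0,0],[0,0,0],[0,0,0],[0,0,0]],"rotation":[[0,0,0],[0,0,0],[0,0,0],[0,0,0],[0,0,0],[0,0,0],[0,0,0],[0,0,0]]}' 0.005
python3 -c "
from h import *; goto(487.7-.3955*40,186.2-.918*40,65,156.7);print(get_obs()['finger_force'])"
```

```text
time: 9.62
tool_pos: [488.8, 186.7, 66.7]
tcp_rot: [3.141, 0.0, 2.736]
contact_force: [1.1, 2.3, -0.4]
grip_width: 13.8
finger_force: 30.0
t 9.62 pos [488.8 186.7  66.7] rot [180.    0.  156.7] F [ 1.1  2.3 -0.4] w 13.8
dp [ 0.0008 -0.0408  0.0017] rot [0.    0.    0.001]
29.988731145858765
```

```bash
python3 -m pendant '{"dp":[[0,-0.003,0],[0,-0.01,0],[0,-0.018,0],[0,-0.026,0],[0,-0.034,0],[0,-0.039,0],[0,-0.04,0],[0,-0.04,0]],"rotation":[[0,0,0],[0,0,0],[0,0,0],[0,0,0],[0,0,0],[0,0,0],[0,0,0],[0,0,0]]}'
python3 - <<'E'
from meas import *
goto(487.7-.3955*40,186.2-.918*40,65,156.7)
c,P,L=measure("scene",(195,200,280,270)); w,W,M=measure("wrist",(0,0,560,420)); t,T,N=measure("top",(225,225,280,265))
for a,ce,h in M:
    if h[0]<5 or h[0]>175: print(a,ce,onplane(w,W,ce,50).round(1),onplane(w,W,ce,44).round(1)[:2])
print([(a,ce) for a,ce,h in L],[(a,ce) for a,ce,h in N])
z=lambda i,b,k:cv2.resize(i[b[1]:b[3],b[0]:b[2]],None,fx=k,fy=k,interpolation=2)
A=z(c["pixels"],(200,200,270,270),5);B=cv2.resize(w["pixels"],(466,350))
cv2.imwrite("pics/m4.png",np.hstack([A,B])[:,:800,::-1])
E
```

```text
time: 10.62
tool_pos: [472.7, 150.0, 66.8]
tcp_rot: [3.14, -0.0, 2.735]
contact_force: [1.4, 7.8, -0.5]
grip_width: 13.9
finger_force: 30.0
t 10.62 pos [472.7 150.   66.8] rot [179.9  -0.  156.7] F [ 1.4  7.8 -0.5] w 13.9
dp [ 0.0006 -0.0008  0.0018] rot [ 0.001 -0.     0.   ]
30 [281.8 187. ] [436.5 166.2  50. ] [437.7 165.7]
224 [281.58 209.73] [448.7 160.8  50. ] [450.3 160.1]
[(54, array([198.69, 204.06])), (40, array([214.35, 203.8 ])), (5, array([247.8, 233.4]))] []
```

View pics/m4.png

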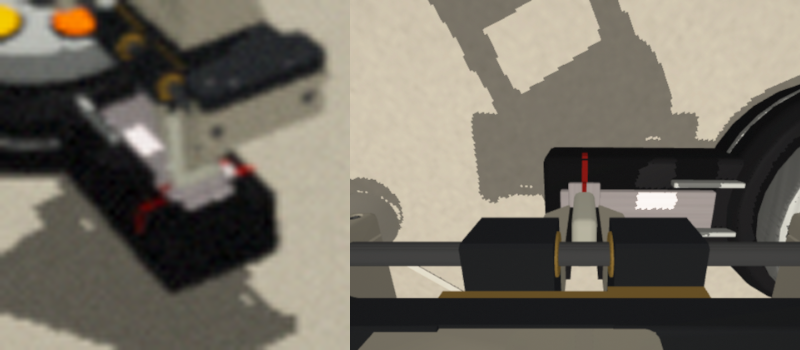

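The tab's red line appears to continue the mark in both views: scene crop (150,195)–(250,170) and wrist column 282. I'll check how well it lines up, row by row.

```bash
python3 - <<'E'
from h import *
c,P=cam("wrist"); hsv=cv2.cvtColor(c["pixels"],cv2.COLOR_RGB2HSV).astype(int)
m=(hsv[...,1]>110)&(hsv[...,2]>60)&((hsv[...,0]<8)|(hsv[...,0]>172))
for r in range(180,250):
    q=np.where(m[r,230:330])[0]
    if len(q): print(r,q.min()+230,q.max()+230,len(q),end="; ")
for u in (281,283): print(onplane(c,P,(u,215),50))
E
```

```text
183 280 284 5; 184 279 285 7; 185 279 285 7; 186 279 285 7; 187 279 285 7; 188 279 285 7; 189 279 285 7; 190 279 285 7; 192 279 285 7; 193 278 285 8; 194 278 285 8; 195 278 285 8; 196 278 285 8; 197 278 285 8; 198 278 285 8; 199 278 285 8; 200 278 285 8; 201 278 285 8; 202 278 285 8; 203 278 285 8; 204 278 285 8; 205 278 285 8; 206 278 285 8; 207 278 285 8; 208 278 285 8; 209 278 285 8; 210 278 285 8; 211 278 285 8; 212 278 285 8; 213 278 285 8; 214 278 285 8; 215 278 285 8; 216 278 285 8; 217 278 285 8; 218 278 284 7; 219 279 283 5; 220 279 283 5; 221 279 283 5; 222 279 283 5; 223 279 283 5; 224 279 283 5; 225 279 283 5; 226 279 283 5; 227 279 283 5; 228 279 283 5; 229 279 283 5; [451.52483261 159.27486869  50.        ]
[451.9819698  160.33943671  50.        ]
```

The line and mark centres are 0.5 px apart (about 0.3 mm), so it is aligned. I'll hold briefly, then hand in.

```bash
python3 -m pendant '{"dp":[[0,0,0],[0,0,0],[0,0,0],[0,0,0]],"rotation":[[0,0,0],[0,0,0],[0,0,0],[0,0,0]]}'
python3 -c "
from plant import workorder; print(workorder.close_job())"
```

```text
time: 11.32
tool_pos: [472.8, 150.1, 66.7]
tcp_rot: [3.14, -0.0, 2.735]
contact_force: [1.4, 8.8, -1.4]
grip_width: 13.8
finger_force: 30.0
the job is handed in; nothing more can be done
None
```

The job is handed in: the turret was turned one click anticlockwise (from -1.047 to 0) with the slide home, and the arm is holding the slide at the red mark, within about 0.3 mm, at 11.3 s.

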